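Square the guide plates and dock the magazine

TASK

First push the four leaning guide plates in the magazine tray upright and closed up against the tray's backstop, and square them so that their side edges are flush with each other. Then turn the tray end for end and slide it, nose first, into the dock's guide rails until its side lugs are fully home against the rail ends, gently, so that the plates are still upright, closed up and squared when you let go. Leave the bottles, jar, cup and screwdriver where they are.

Things in the scene. Friction and masses are not known exactly. Their poses are not given: they have to be found in the camera images.
- tray: Loose steel magazine tray, 0.6 kg, slides on the table. Origin: centre of underside; x to its tapered nose end, z up. Floor 6 mm thick; side walls 16 high, 76 apart outside (68 inside), x -50 to 65; then to x 90 it tapers to a nose 56 wide with a cross wall 16 high at x 86 to 90. At the start its fin end points roughly towards the dock, the nose away.
- tray_stop (a point): On the tray's backstop, an upright steel wall 10 mm thick, 44 wide, 60 high: middle of its row-side face, at tray x = -50, y = 0, 30 above the table. The row leans on it.
- tray_grip (a point): Point to pinch on the tray's black upright grip fin behind the backstop: tray x = -84 mm, 58 above the table. The fin is 16 thick (along tray y), 40 long (tray x -100 to -60), 75 high. Beside it two steel lugs, 20 high, at tray x -72 to -60 stick out to y = +-58: too wide for the rails, so only the nose end enters.
- tray_nose (a point): Middle of the nose tip of the tray, 90 mm from its origin, 3 mm above the table.
- plate1: White plastic guide plate, nearest the backstop, its top resting on it: 10 mm thick (own x), 50 wide (y), 50 tall (z), 40 g, slippery, U notch 22 wide and 16 deep in its top edge. Origin: centre of underside. It starts leaning 20 degrees, top towards the backstop, foot out, 1 to 7 mm to one side of the tray's centre line. Upright in the closed row its origin is at tray x = -45, z = 6.
- plate2: White plastic guide plate, second from the backstop: 10 mm thick (own x), 50 wide (y), 50 tall (z), 40 g, slippery, U notch 22 wide and 16 deep in its top edge. Origin: centre of underside. It starts leaning 20 degrees, top towards the backstop, foot out, 1 to 7 mm to one side of the tray's centre line. Upright in the closed row its origin is at tray x = -35, z = 6.
- plate3: White plastic guide plate, third from the backstop: 10 mm thick (own x), 50 wide (y), 50 tall (z), 40 g, slippery, U notch 22 wide and 16 deep in its top edge. Origin: centre of underside. It starts leaning 20 degrees, top towards the backstop, foot out, 1 to 7 mm to one side of the tray's centre line. Upright in the closed row its origin is at tray x = -25, z = 6.
- plate4: White plastic guide plate, farthest from the backstop: 10 mm thick (own x), 50 wide (y), 50 tall (z), 40 g, slippery, U notch 22 wide and 16 deep in its top edge. Origin: centre of underside. It starts leaning 20 degrees, top towards the backstop, foot out, 1 to 7 mm to one side of the tray's centre line. Upright in the closed row its origin is at tray x = -15, z = 6.
- dock: Fixed dock: two aluminium guide rails, 16 mm wide, 30 high, 80 between (tray has 2 mm play a side), closed at the far end by a steel block 55 high. Its frame is where the tray's frame is when home: x points the way the tray slides in. Open mouth at x = -60, block at x = 112. Fully home, the tray's lugs touch the rail ends at the mouth, and the nose stops 22 short of the block.
- bottle_a: Loose amber bottle with black cap, 30 diameter, 72 tall; origin under its centre. Bystander beyond the tray.
- bottle_b: Same amber bottle, on the robot's side of the dock mouth. Bystander.
- bottle_c: Same amber bottle, on the far side of the dock rails, away from the robot. Bystander.
- jar: Loose white lidded jar, 64 diameter, 65 tall; origin under its centre. Bystander on the robot's side of the dock.
- beaker: Loose steel cup, 72 diameter, 85 tall; origin under its centre. Bystander beyond the tray.
- driver: Loose black screwdriver lying on the table, to the right of the tray on the robot side. Bystander.

How it is judged:
On the way, in this order (a step that is already met when the one before it is completed fails the run):
1. the four plates stand upright, closed up against the backstop, edges flush (angle between each of plate1, plate2, plate3, plate4's own z axis and vertical below 0.07 rad and angle between the x axis of each of plate1, plate2, plate3, plate4 and the x axis of tray, either way round below 0.08 rad and x of plate1 in the frame of tray between -0.049 and -0.041 m and z of each of plate1, plate2, plate3, plate4 in the frame of tray below 0.01 m and x of plate2 in the frame of tray between -0.039 and -0.031 m and x of plate3 in the frame of tray between -0.029 and -0.021 m and x of plate4 in the frame of tray between -0.019 and -0.011 m and y of plate2 in the frame of plate1 between -0.0035 and 0.0035 m and y of plate3 in the frame of plate1 between -0.0035 and 0.0035 m and y of plate4 in the frame of plate1 between -0.0035 and 0.0035 m and y of plate3 in the frame of plate2 between -0.0035 and 0.0035 m and y of plate4 in the frame of plate2 between -0.0035 and 0.0035 m and y of plate4 in the frame of plate3 between -0.0035 and 0.0035 m), for 0.2 s.
2. the tray's nose has entered between the dock's rails (x of tray_nose in the frame of dock above -0.045 m and y of tray_nose in the frame of dock between -0.012 and 0.012 m and height (world z) of tray below 0.006 m), for 0.1 s.
At the end, for the whole second after the job is handed in: Tray flat in the dock, nose first, within 4 mm and 0.05 rad of fully home; plates on its floor within 0.07 rad of upright, 0.08 rad of square to the tray, each within 4 mm of its place in the closed-up row at the backstop, side edges within 3.5 mm of each other; all at rest (all of step 1 and x of tray in the frame of dock above -0.004 m and x of tray_nose in the frame of dock above 0.08 m and y of tray in the frame of dock between -0.004 and 0.004 m and angle between the x axis of tray and the x axis of dock, either way round below 0.05 rad and height (world z) of tray below 0.004 m and angle between tray's own z axis and vertical below 0.04 rad and linear speed of each of tray, plate1, plate2, plate3, plate4 below 0.02 m/s); the robot touches nothing.
It fails at once if a bottle, the jar, the cup or the screwdriver is moved by more than 25 mm (distance of any of bottle_a, bottle_b, bottle_c, jar, beaker, driver from where it was at the start of the episode above 0.025 m).
It also fails if it takes over 72 s, if anything falls off the work surface, if the arm or the gripper's body presses on something with over 40 N, if the wrist force passes 120 N, or if a joint passes its speed limit or range.

ROBOT

A 6-joint arm with a two-finger parallel gripper is mounted at the origin on the work surface. World frame = base frame: x ahead of the robot, y to its left, z up, the work surface at z = 0. Lengths are in m, angles in rad, forces in N, time in s.
With the tool pointing down it reaches from about 0.325 to 0.775 m from the base axis. Payload 9.3 kg.
Tool frame: the origin (TCP) lies on the centre line of the jaws, within the pads' length; the fingertips stand 25 mm ahead of it and the grasp point (between the pads) lies 6 mm ahead of it (manip.tip_reach is the z of the fingertips in the tool frame, in m); z points along the fingers, y is the line along which they close (so a half turn about z gives the same grasp; the last joint's range is limited). The gripper opens to 85 mm and grips with 20 to 120 N. Pads are 22 mm wide; open, the fingers measure 114 mm over their backs; the gripper's body (76 mm by 85 mm) begins 54 mm behind the grasp point. The pads swing forward as they close: fully open they stand 13 mm farther back than shut.
Start: joints at [-1.282, 0.259, 0.021, 1.334, 0, 1.418], TCP at [0.235, -0.497, 0.256] pointing down, gripper open.
Joint ranges: [-3.04, 3.04], [-0.91, 1.82], [-1.04, 1.36], [-1.92, 1.95], [-1.52, 1.45], [-3.14, 3.14]. Speed limits (rad/s): [2.22, 2.22, 2.79, 3.14, 3.14, 3.14].

INTERFACE

Orientations are given as a unit quaternion [w, x, y, z].
In Python, from bench import manip, optics gives the robot as it stands (manip), with the cameras (optics).
- The arm moves only by the shell command python3 steer.py 'ROWS' [FORCE]. ROWS is a JSON list of rows, 1 to 12 of them, each of 5 numbers: dx, dy, dz in m, then a turn about the tool's z in rad, then the finger opening in m; each row shifts and turns the commanded pose from where the row before left it, along the tool's axes as they then stand; what a row does not reach is not made up. A row lasts 1/10 s, in which the tool goes at most 0.05 m and 0.15 rad, less where a joint would pass 70% of its speed; a pose out of reach is approached as far as the arm can. The fingers move at their own pace and stop on an object; FORCE is the grip in N (left out, the last holds). Time passes only in rows, so rows that do not move let the fingers close. It prints the time, the measured TCP pose, the force, the opening and the grip force at its end.
- manip.observe(): the state, without advancing time (a new reading comes with each control period).
- optics.camera(name): name is "scene" or "top" or "wrist"; returns a dict with "img" (384x512x3 uint8, red, green, blue), "K" (3x3 intrinsics, pixels), "R" (3x3) and "t" (3): a world point X has camera coordinates R X + t. Camera axes: x right, y down, z forward; pixel columns grow to the right and rows downward; lengths in m; the calibration is good to about 2 mm. The wrist camera is an equidistant fisheye: a pixel r from the principal point sees the ray r / f radians off the axis. A picture is of the moment at which its call begins. There is no depth.
- manip.close_job(): hands the job in; it is judged then, once.
The state is a dict: "time": time; "q": joint angles; "joint_velocities": joint speeds; "joint_efforts": joint torques, N m; "tcp_pos": TCP position; "eef_rot": TCP orientation; "contact_force": force on the tool from outside, world axes, zero at the start; "ft_torque": the same for the moment, N m; "opening": finger opening in m; "finger_force": force on a finger pad.
Only numpy, scipy, OpenCV 4.12 (cv2) and the standard library are available. Lean on these libraries where they do the work, as an engineer would, in place of code of your own. Each camera call takes 0.05 s, during which the arm holds its last target. There are 200 camera calls.

## Working session

There is one attempt and no reset: what is moved stays moved. The work goes in short steps, Python scripts to look and compute and a shell command to move; the robot and the scene stay as the last step left them, time stands still between calls to the robot, and variables do not carry over. Pictures are saved under pics/ and viewed, at most 10 in all, crops included, and the job is handed in when it is done.

```bash
ls; mkdir -p pics
python3 - <<'E'
from bench import manip, optics
import cv2,numpy as np
s=manip.observe();print(s['time'],s['tcp_pos'],s['eef_rot'],manip.tip_reach)
for n in ['scene','top']:
    c=optics.camera(n);cv2.imwrite(f'pics/{n}0.png',c['img'][:,:,::-1]);np.savez(f'{n}0.npz',**c)
    print(n,c['K'].tolist(),c['R'].round(3).tolist(),c['t'])
E
```

```text
bench.py
pics
steer.py
0.0 [ 0.23508307 -0.49693323  0.25564764] [-7.05568548e-04  9.75705074e-01  2.19086989e-01 -3.87779163e-05] 0.025
scene [[368.24466665193034, 0.0, 254.36291239034435], [0.0, 368.24466665193034, 189.24656931478586], [0.0, 0.0, 1.0]] [[0.657, 0.753, 0.013], [0.483, -0.408, -0.775], [-0.579, 0.516, -0.632]] [-0.30275285 -0.25002491  1.47319436]
top [[475.80405546420076, 0.0, 257.4381117761799], [0.0, 475.80405546420076, 183.1922141253916], [0.0, 0.0, 1.0]] [[0.011, -1.0, -0.021], [-0.986, -0.008, -0.166], [0.166, 0.023, -0.986]] [-0.05404062  0.54968778  1.3069101 ]
```

View pics/top0.png

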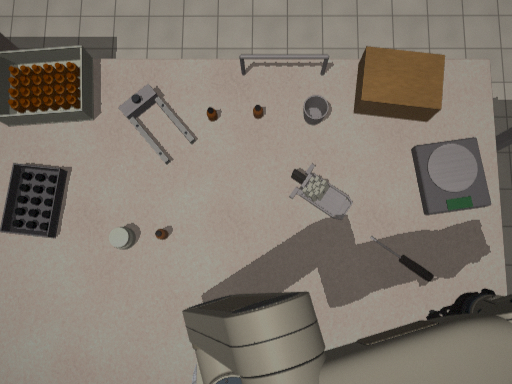

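View pics/scene0.png

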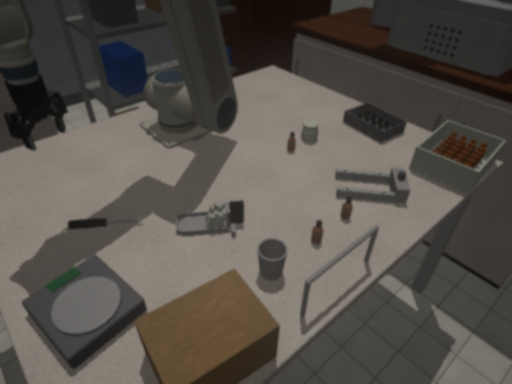

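The top view shows the tray at about (320,192) with its fin at (299,176) and nose at (345,208). The dock's mouth is at about (180,150) and its block at (138,102). Bystanders are around (162,234), (122,238), (212,114), (258,112), (315,110) and (400,260). I'll zoom in for exact pixels.

Run:
```python
import cv2,numpy as np
a=cv2.imread('pics/top0.png')
t=cv2.resize(a[155:225,280:360],None,fx=7,fy=7,interpolation=cv2.INTER_CUBIC)[:,:]
d=cv2.resize(a[75:175,110:205],None,fx=4.9,fy=4.9,interpolation=cv2.INTER_CUBIC)
c=np.zeros((490,800,3),np.uint8)
t=cv2.resize(a[155:225,284:354],(400,400),interpolation=cv2.INTER_CUBIC);d=cv2.resize(a[77:177,108:208],(400,400),interpolation=cv2.INTER_CUBIC)
cv2.imwrite('pics/crop1.png',np.hstack([t,d]))
```

```text
(no output)
```

View pics/crop1.png

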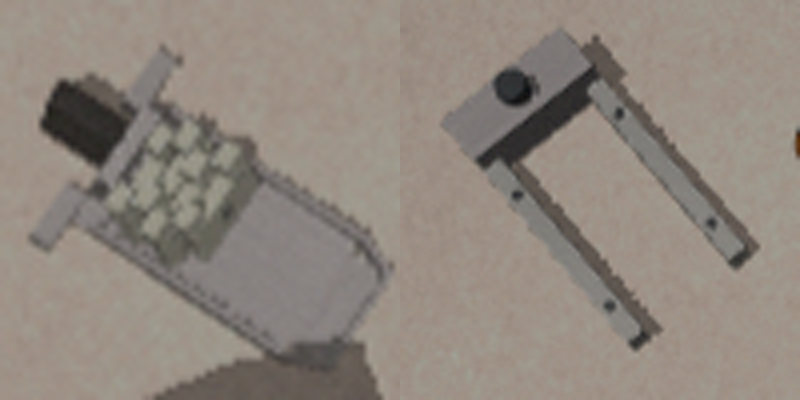

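```bash
cat > h.py <<'E'
import numpy as np,cv2
def ray(c,px):
    d=np.linalg.inv(c['K'])@[px[0],px[1],1]; R,t=c['R'],c['t']
    return -R.T@t,R.T@d
def onz(c,px,z):
    o,d=ray(c,px); return o+d*(z-o[2])/d[2]
def proj(c,X):
    p=c['K']@(c['R']@np.asarray(X)+c['t']); return p[:2]/p[2]
E
python3 - <<'E'
from h import *
c=dict(np.load('top0.npz'))
T=lambda p:(284+p[0]/5.714-.4,155+p[1]/5.714-.4)
D=lambda p:(108+(p[0]-400)/4-.4,77+p[1]/4-.4)
u=onz(c,T((171,53)),.02);l=onz(c,T((41,241)),.02)
n1=onz(c,T((388,267)),.016);n2=onz(c,T((335,343)),.016)
print('lugs',u,l,np.linalg.norm(u-l),'mid',(u+l)/2);print('nose',n1,n2,np.linalg.norm(n1-n2),(n1+n2)/2)
m=(u+l)/2;n=(n1+n2)/2;v=(n-m)[:2];print(np.linalg.norm(v),np.arctan2(v[1],v[0]),'lugdir',np.arctan2(*(u-l)[:2][::-1]))
f=[onz(c,T(p),.075) for p in [(62,83),(42,123),(102,160),(125,122)]];print('fin',np.array(f),np.mean(f,0))
L=onz(c,D((640,331)),.03);R=onz(c,D((738,248)),.03);L2=onz(c,D((505,172)),.03);R2=onz(c,D((606,90)),.03)
print('dock',L,R,np.linalg.norm(L-R),(L+R)/2,[np.arctan2(*(a-b)[:2][::-1]) for a,b in((L2,L),(R2,R),(L,R))])
for n,p,z in(('bb',(162,233),.072),('ba',(258,108),.072),('jar',(122,237),.065),('bc',(212,110),.072),('cup',(316,104),.085),('drv',(378,240),.01),('drv',(432,277),.02)):print(n,onz(c,p,z)[:2])
E
```

```text
lugs [ 0.61269916 -0.21086322  0.02      ] [ 0.51554342 -0.14471211  0.02      ] 0.11753811396756222 mid [ 0.56412129 -0.17778767  0.02      ]
nose [ 0.50433478 -0.31923942  0.016     ] [ 0.46574024 -0.29196606  0.016     ] 0.04725860269094656 [ 0.48503751 -0.30560274  0.016     ]
0.1503028198271383 -2.12487844936736 lugdir -0.5977760960800883
fin [[ 0.58576105 -0.15234411  0.075     ]
 [ 0.56584173 -0.14258498  0.075     ]
 [ 0.54778738 -0.171671    0.075     ]
 [ 0.56663034 -0.18292248  0.075     ]] [ 0.56650512 -0.16238064  0.075     ]
dock [0.62119164 0.21390324 0.03      ] [0.68383456 0.14445917 0.03      ] 0.09352333727344218 [0.6525131 0.1791812 0.03     ] [np.float64(0.7224656312281666), np.float64(0.7053361401338596), np.float64(2.3047499728011918)]
bb [0.40485474 0.21138212]
ba [ 0.76395175 -0.04865474]
jar [0.39317153 0.32352513]
bc [0.75743993 0.08314758]
cup [ 0.77205552 -0.21301704]
drv [ 0.39485444 -0.392988  ]
drv [ 0.29348696 -0.53702234]
```

```bash
python3 steer.py '[[0.043,-0.0116,0.007,0,0.016],[0.043,-0.0116,0.007,0,0.016],[0.043,-0.0116,0.007,0,0.016],[0.043,-0.0116,0.007,0,0.016],[0.043,-0.0116,0.007,0,0.016],[0.043,-0.0116,0.007,0,0.016],[0.043,-0.0116,0.007,0,0.016],[0.043,-0.0116,0.007,0,0.016],[0,0,0,-0.137,0.016],[0,0,0,-0.137,0.016],[0,0,0,-0.137,0.016],[0,0,0,-0.137,0.016]]' 40
python3 steer.py '[[0,0,0,0,0.016],[0,0,0,0,0.016],[0,0,0,0,0.016]]'
python3 - <<'E'
from h import *
from bench import manip, optics
c=optics.camera('wrist');np.savez('w1.npz',**c);cv2.imwrite('pics/w1.png',cv2.resize(c['img'][:,:,::-1],(768,576)))
print(c['K'],c['R'],c['t']);print(manip.observe()['q'])
E
```

```text
time: 1.3
tcp_pos: [0.5065, -0.2659, 0.1998]
eef_rot: [-0.0, 0.879, 0.478, -0.0]
contact_force: [0.7, -0.5, -0.7]
opening: 0.0161
finger_force: 0.0
time: 1.6
tcp_pos: [0.5064, -0.2663, 0.2002]
eef_rot: [-0.0, 0.881, 0.474, -0.0]
contact_force: [0.4, 0.0, -0.6]
opening: 0.0164
finger_force: 0.0
[[297.31863964   0.         250.25318155]
 [  0.         297.31863964 193.23032507]
 [  0.           0.           1.        ]] [[ 8.34106078e-01 -5.51603961e-01 -3.48670456e-04]
 [-5.29156816e-01 -8.00340870e-01  2.81864428e-01]
 [-1.55756590e-01 -2.34920331e-01 -9.59454180e-01]] [-0.56969013  0.03348578  0.33944861]
[-6.30697893e-01  3.17291070e-01 -3.87781410e-02  1.21486909e+00
  1.37002911e-05  1.52364498e+00]
```

View pics/w1.png

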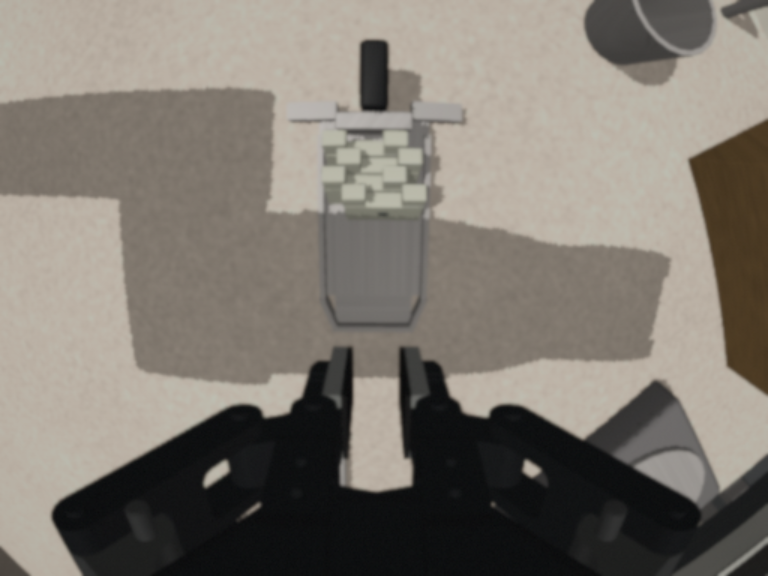

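The wrist view shows the tray aligned with the tool. The lug ends are at (289,112) and (463,113), the nose corners at (338,324) and (410,323), and the staggered leaning plates sit at x 322–426. I'll compute the tray pose from these.

```bash
cat >> h.py <<'E'
def fish(c,px,z,s=1.5):
    "wrist pixel (in a picture enlarged s times) onto plane z"
    K=c['K'];v=np.array([(px[0]+.5)/s-.5-K[0,2],(px[1]+.5)/s-.5-K[1,2]]);r=np.hypot(*v);th=r/K[0,0]
    d=np.r_[v/r*np.sin(th),np.cos(th)];o=-c['R'].T@c['t'];d=c['R'].T@d
    return (o+d*(z-o[2])/d[2])
def tool(obs):
    w,x,y,z=obs['eef_rot'];from scipy.spatial.transform import Rotation as Ro
    return Ro.from_quat([x,y,z,w]).as_matrix()
def rel(obs,P): return tool(obs).T@(np.asarray(P)-obs['tcp_pos'])
E
python3 - <<'E'
from h import *
from bench import manip, optics
o=manip.observe();X=tool(o)[:,0];print('psi',np.arctan2(X[1],X[0]))
c=dict(np.load('w1.npz'))
u=fish(c,(289,112),.02);l=fish(c,(463,113),.02);a=fish(c,(338,324),.016);b=fish(c,(410,323),.016)
m=(u+l)/2;n=(a+b)/2
print(u,l,np.linalg.norm(u-l),a,b,np.linalg.norm(a-b),np.linalg.norm((m-n)[:2]))
v=(n-m)[:2];yaw=np.arctan2(v[1],v[0]);y2=np.arctan2(*(u-l)[:2][::-1]);print('yaw',yaw,y2-np.pi/2, y2+np.pi/2)
e=v/np.linalg.norm(v);org=(m[:2]+.066*e+n[:2]-.09*e)/2;print('origin',org)
for x in(0,.045): print(x,rel(o,np.r_[org+x*e,.035]))
for p in [(386,216),(345,216),(322,125),(427,125)]: q=fish(c,p,.008)[:2]-org;print('foot x',q@e,'y',q@[-e[1],e[0]])
E
```

```text
psi 0.9872497745603094
[ 0.51755154 -0.14676469  0.02      ] [ 0.61276865 -0.21052399  0.02      ] 0.11459296242120083 [ 0.46040648 -0.28744937  0.016     ] [ 0.50408072 -0.31538788  0.016     ] 0.05184592271452545 0.1481508347843735
yaw -2.1647913279244166 0.9807517637576995 4.122344417347493
origin [ 0.53041796 -0.23008694]
0 [4.34050748e-02 1.54305410e-04 1.65218861e-01]
0.045 [-0.00159247 -0.00031587  0.16521801]
foot x 0.009791709908170482 y 0.007629187599777811
foot x 0.00999686470291646 y -0.02079656686655993
foot x -0.05340901333337327 y -0.036672043757701285
foot x -0.054055663764809414 y 0.03477681307299553
```

```bash
python3 steer.py '[[0,0,0.04,0,0.016],[0,0,0.04,0,0.016],[0,0,0.04,0,0.016],[0,0,0.03,0,0.016],[0,0,0.01,0,0.016],[0,0,0.003,0,0.016],[0,0,0,0,0.016],[0,0,0,0,0.016]]'
python3 steer.py '[[0.005,0,0,0,0.016],[0.005,0,0,0,0.016],[0.005,0,0,0,0.016],[0.004,0,0,0,0.016],[0.004,0,0,0,0.016],[0.003,0,0,0,0.016],[0.002,0,0,0,0.016],[0,0,0,0,0.016]]'
```

```text
time: 2.45
tcp_pos: [0.5073, -0.2668, 0.0389]
eef_rot: [0.001, 0.88, 0.475, 0.001]
contact_force: [-0.4, -0.8, 0.3]
opening: 0.016
finger_force: 0.0
time: 3.25
tcp_pos: [0.5219, -0.2426, 0.0372]
eef_rot: [-0.0, 0.88, 0.475, -0.0]
contact_force: [0.7, 1.0, -0.4]
opening: 0.016
finger_force: 0.0
```

```bash
python3 steer.py '[[0.003,0,0,0,0.016],[0.003,0,0,0,0.016],[0.003,0,0,0,0.016],[0.002,0,0,0,0.016],[0.002,0,0,0,0.016],[0.001,0,0,0,0.016],[0,0,0,0,0.016],[0,0,0,0,0.016]]'
python3 - <<'E'
from h import *
from bench import manip, optics
for n in ['wrist','top']:
    c=optics.camera(n);np.savez(n+'2.npz',**c);cv2.imwrite(f'pics/{n}2.png',cv2.resize(c['img'][40:170,150:350,::-1] if n=='wrist' else c['img'][155:225,280:360,::-1],(800,520) if n=='wrist' else (640,560)))
E
```

```text
time: 4.05
tcp_pos: [0.5295, -0.2311, 0.0372]
eef_rot: [-0.0, 0.88, 0.475, 0.0]
contact_force: [-1.7, -2.1, -0.3]
opening: 0.0159
finger_force: 0.2
```

View pics/wrist2.png

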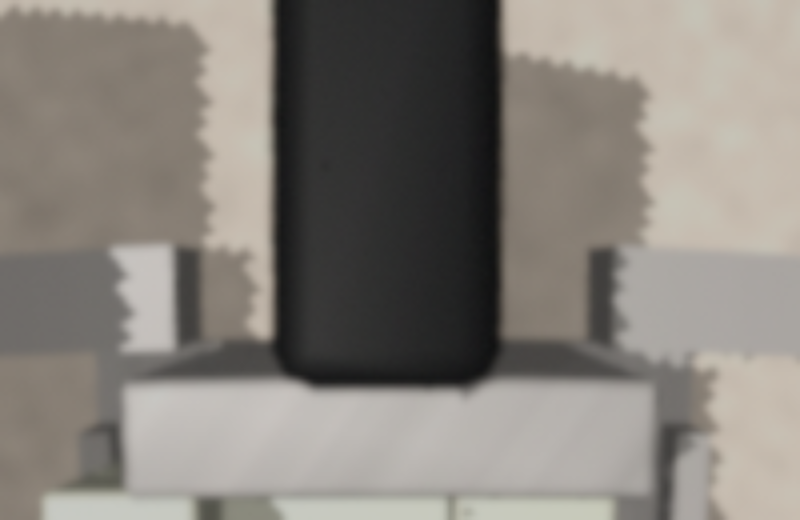

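```bash
python3 steer.py '[[0.001,0,0,0,0.016],[0.001,0,0,0,0.016],[0,0,0,0,0.016]]'
python3 - <<'E'
from h import *
from bench import manip, optics
c=optics.camera('wrist');np.savez('w3.npz',**c)
cv2.imwrite('pics/w3.png',cv2.resize(c['img'][130:260,150:350,::-1],(800,520)))
a=np.load('wrist2.npz')['img'].astype(float);b=c['img'].astype(float)
print(abs(a-b)[60:160,150:350].mean(), [[ '%d'%abs(a-np.roll(b,s,0))[60:160,150:350].sum()] for s in(-2,-1,0,1,2)])
E
```

```text
time: 4.45
tcp_pos: [0.5306, -0.2294, 0.0372]
eef_rot: [-0.0, 0.88, 0.475, -0.0]
contact_force: [-2.3, -2.4, -0.8]
opening: 0.016
finger_force: 0.3
2.375766666666667 [['255894'], ['183961'], ['142546'], ['228731'], ['321426']]
```

View pics/w3.png

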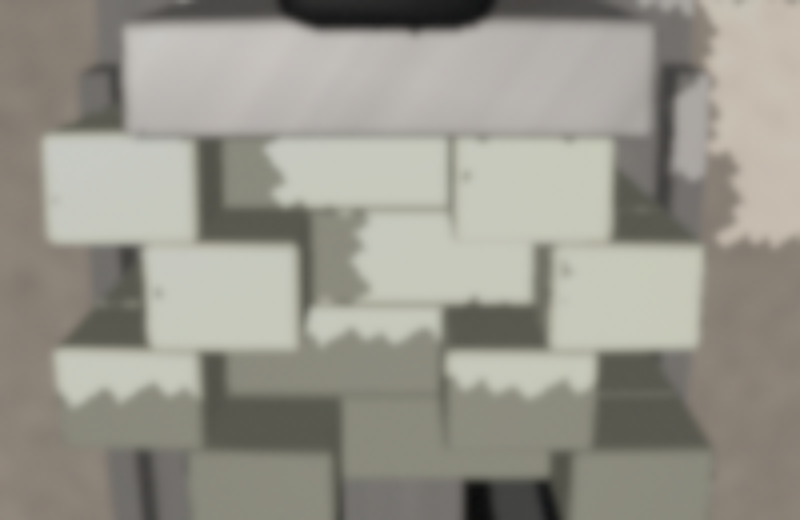

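The plates are now upright and closed up, and staggered about ±5 mm sideways. I'll back off, lift, open and squeeze plates 1–2.

```bash
python3 steer.py '[[-0.002,0,0,0,0.016],[-0.003,0,0,0,0.016],[0,0,-0.02,0,0.016],[0,0,-0.04,0,0.05],[0.02,0,0,0,0.085],[0.023,0,0,0,0.085],[0,0,0,0,0.085],[0,0,0,0,0.085]]' 20
python3 steer.py '[[0,0,0.02,0,0.085],[0,0,0.02,0,0.085],[0,0,0.011,0,0.085],[0,0,0,0,0.065],[0,0,0,0,0.058],[0,0,0,0,0.055],[0,0,0,0,0.053],[0,0,0,0,0.051],[0,0,0,0,0.05],[0,0,0,0,0.047],[0,0,0,0,0.045]]' 20
```

```text
time: 5.3
tcp_pos: [0.5515, -0.1974, 0.0972]
eef_rot: [-0.0, 0.88, 0.475, 0.0]
contact_force: [0.4, -1.1, -0.3]
opening: 0.0848
finger_force: 0.0
time: 6.4
tcp_pos: [0.5517, -0.1978, 0.0467]
eef_rot: [0.0, 0.88, 0.475, 0.0]
contact_force: [-0.9, 1.0, 5.5]
opening: 0.0501
finger_force: 21.4
```

```bash
python3 steer.py '[[0,0,0,0,0.055],[0,0,0,0,0.065],[0,0,0,0,0.07],[-0.007,0,0,0,0.07],[-0.009,0,0,0,0.07],[0,0,0,0,0.065],[0,0,0,0,0.058],[0,0,0,0,0.055],[0,0,0,0,0.053],[0,0,0,0,0.051],[0,0,0,0,0.049],[0,0,0,0,0.045]]' 20
python3 steer.py '[[0,0,0,0,0.055],[0,0,0,0,0.065],[0,0,0,0,0.07],[0,0,-0.02,0,0.085],[0,0,-0.04,0,0.085],[0,0,-0.02,0,0.085],[0,0,0,0,0.085],[0,0,0,0,0.085]]' 20
python3 - <<'E'
from h import *
from bench import manip, optics
c=optics.camera('wrist');np.savez('w4.npz',**c)
cv2.imwrite('pics/w4.png',cv2.resize(c['img'][50:250,130:370,::-1],(720,600)))
E
```

```text
time: 7.6
tcp_pos: [0.5428, -0.2109, 0.0464]
eef_rot: [0.0, 0.88, 0.475, 0.0]
contact_force: [0.0, 0.8, 1.5]
opening: 0.0501
finger_force: 21.3
time: 8.4
tcp_pos: [0.5426, -0.211, 0.1262]
eef_rot: [0.0, 0.88, 0.475, 0.0]
contact_force: [-0.2, 0.4, -0.3]
opening: 0.0851
finger_force: 0.0
```

View pics/w4.png

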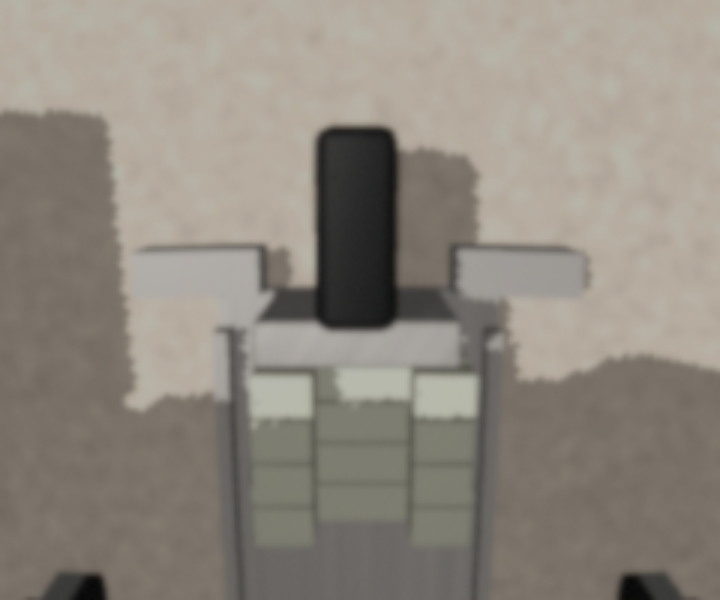

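Plates are flush, upright and closed up. The fin top spans (356,130) to (356,327), and I'll grip it next.

Run:
```python
from h import *
from bench import manip, optics
o=manip.observe();c=dict(np.load('w4.npz'))
F=lambda p,z:fish(c,(130+(p[0]+.5)/3-.5,50+(p[1]+.5)/3-.5),z,1)
a=F((356,130),.075);b=F((356.5,326),.075);print(np.linalg.norm(a-b),np.arctan2(*(a-b)[:2][::-1]))
print('fin rel',rel(o,a),rel(o,b))
u=F((134,272),.02);l=F((587,272),.02);print(np.linalg.norm(u-l),rel(o,u),rel(o,l))
g=b+(a-b)*.6;g[2]=.058;print('grasp tgt in tool',rel(o,g),g)
X=tool(o)[:,0];print(np.arctan2(X[1],X[0]))
```

```text
0.03699640173048606 0.991403265968678
fin rel [ 7.91707616e-02 -3.73595118e-05  5.04732584e-02] [4.21744056e-02 2.07732958e-05 5.04764481e-02]
0.11526003761667526 [ 0.04743675 -0.05686322  0.10553495] [0.04739751 0.05839675 0.10541554]
grasp tgt in tool [6.43737125e-02 3.50616035e-06 6.74745251e-02] [ 0.57754917 -0.15697659  0.058     ]
0.9898320457147576
```

```bash
python3 steer.py '[[0.03,0,0,0,0.085],[0.034,0,0,0,0.085],[0,0,0,0,0.085],[0,0,0.03,0,0.085],[0,0,0.025,0,0.085],[0,0,0.006,0,0.07],[0,0,0,0,0.05],[0,0,0,0,0.035],[0,0,0,0,0.022],[0,0,0,0,0.019],[0,0,0,0,0.017],[0,0,0,0,0.015]]' 80
python3 steer.py '[[0,0,0,0,0.01],[0,0,0,0,0.01],[0,0,0,0,0.01],[0,0,-0.001,0,0.01],[0,0,0,0,0.01]]' 80
```

```text
time: 9.65
tcp_pos: [0.5777, -0.1575, 0.066]
eef_rot: [0.0, 0.88, 0.475, 0.0]
contact_force: [-3.6, 2.2, 7.3]
opening: 0.016
finger_force: 30.1
time: 10.15
tcp_pos: [0.5775, -0.1574, 0.0661]
eef_rot: [-0.0, 0.88, 0.475, -0.0]
contact_force: [-1.7, 2.6, -0.7]
opening: 0.0149
finger_force: 78.9
```

```bash
python3 steer.py '[[0.0006,-0.002,0,0,0.01],[0.0012,-0.004,0,0,0.01],[0.002,-0.006,0,0,0.01],[0.0026,-0.008,0,0,0.01],[0.003,-0.009,0,0,0.01],[0.003,-0.009,0,0,0.01],[0.003,-0.009,0,0,0.01],[0.003,-0.009,0,0,0.01],[0.003,-0.009,0,0,0.01],[0.003,-0.009,0,0,0.01],[0.003,-0.009,0,0,0.01],[0.003,-0.009,0,0,0.01]]'
python3 steer.py '[[0.003,-0.009,0,0,0.01],[0.0026,-0.008,0,0,0.01],[0.002,-0.006,0,0,0.01],[0.0012,-0.004,0,0,0.01],[0.0006,-0.002,0,0,0.01],[0,0,0,0,0.01],[0,0,0,-0.01,0.01],[0,0,0,-0.02,0.01],[0,0,0,-0.03,0.01],[0,0,0,-0.04,0.01],[0,0,0,-0.05,0.01],[0,0,0,-0.05,0.01]]'
python3 steer.py '[[0,0,0,-0.05,0.01],[0,0,0,-0.05,0.01],[0,0,0,-0.05,0.01],[0,0,0,-0.05,0.01],[0,0,0,-0.05,0.01],[0,0,0,-0.05,0.01],[0,0,0,-0.05,0.01],[0,0,0,-0.05,0.01],[0,0,0,-0.05,0.01],[0,0,0,-0.05,0.01],[0,0,0,-0.05,0.01],[0,0,0,-0.05,0.01]]'
```

```text
time: 11.35
tcp_pos: [0.517, -0.081, 0.0663]
eef_rot: [-0.0, 0.88, 0.475, 0.0]
contact_force: [-0.3, -1.3, -6.4]
opening: 0.0148
finger_force: 77.9
time: 12.55
tcp_pos: [0.4984, -0.058, 0.0662]
eef_rot: [-0.0, 0.827, 0.562, -0.0]
contact_force: [-1.2, 0.6, -6.2]
opening: 0.015
finger_force: 78.2
time: 13.75
tcp_pos: [0.4984, -0.0581, 0.0662]
eef_rot: [-0.0, 0.624, 0.781, -0.0]
contact_force: [-1.1, -0.2, -6.9]
opening: 0.0148
finger_force: 78.2
```

```bash
python3 steer.py '[[0,0,0,-0.05,0.01],[0,0,0,-0.05,0.01],[0,0,0,-0.05,0.01],[0,0,0,-0.05,0.01],[0,0,0,-0.05,0.01],[0,0,0,-0.05,0.01],[0,0,0,-0.05,0.01],[0,0,0,-0.05,0.01],[0,0,0,-0.05,0.01],[0,0,0,-0.05,0.01],[0,0,0,-0.05,0.01],[0,0,0,-0.05,0.01]]'
python3 steer.py '[[0,0,0,-0.05,0.01],[0,0,0,-0.05,0.01],[0,0,0,-0.05,0.01],[0,0,0,-0.05,0.01],[0,0,0,-0.05,0.01],[0,0,0,-0.05,0.01],[0,0,0,-0.05,0.01],[0,0,0,-0.05,0.01],[0,0,0,-0.05,0.01],[0,0,0,-0.05,0.01],[0,0,0,-0.05,0.01],[0,0,0,-0.05,0.01]]'
python3 steer.py '[[0,0,0,-0.05,0.01],[0,0,0,-0.05,0.01],[0,0,0,-0.05,0.01],[0,0,0,-0.05,0.01],[0,0,0,-0.05,0.01],[0,0,0,-0.05,0.01],[0,0,0,-0.05,0.01],[0,0,0,-0.05,0.01],[0,0,0,-0.05,0.01],[0,0,0,-0.05,0.01],[0,0,0,-0.05,0.01],[0,0,0,-0.05,0.01]]'
python3 steer.py '[[0,0,0,-0.05,0.01],[0,0,0,-0.05,0.01],[0,0,0,-0.05,0.01],[0,0,0,-0.04,0.01],[0,0,0,-0.03,0.01],[0,0,0,-0.03,0.01],[0,0,0,-0.015,0.01],[0,0,0,-0.005,0.01],[0,0,0,0,0.01],[0,0,0,0,0.01],[0,0,0,0,0.01]]'
python3 - <<'E'
from h import *
from bench import manip, optics
for n in ['top','wrist']:
    c=optics.camera(n);np.savez(n+'5.npz',**c);i=c['img'][:,:,::-1]
    cv2.imwrite(f'pics/{n}5.png',cv2.resize(i,(768,576)) if n=='wrist' else i)
X=tool(manip.observe())[:,0];print(np.arctan2(X[1],X[0])+2*np.pi)
E
```

```text
time: 14.95
tcp_pos: [0.4985, -0.0582, 0.0662]
eef_rot: [0.0, 0.366, 0.931, -0.0]
contact_force: [-0.5, -1.3, -6.7]
opening: 0.0152
finger_force: 78.2
time: 16.15
tcp_pos: [0.4987, -0.0583, 0.0663]
eef_rot: [0.0, 0.074, 0.997, -0.0]
contact_force: [-0.4, -0.8, -5.7]
opening: 0.015
finger_force: 78.2
time: 17.35
tcp_pos: [0.4988, -0.0583, 0.0663]
eef_rot: [0.0, -0.224, 0.975, -0.0]
contact_force: [0.5, -1.2, -6.9]
opening: 0.0149
finger_force: 78.2
time: 18.45
tcp_pos: [0.4985, -0.0579, 0.0663]
eef_rot: [0.0, -0.351, 0.936, -0.0]
contact_force: [0.9, -0.8, -6.2]
opening: 0.015
finger_force: 78.1
3.8597087285476164
```

View pics/wrist5.png

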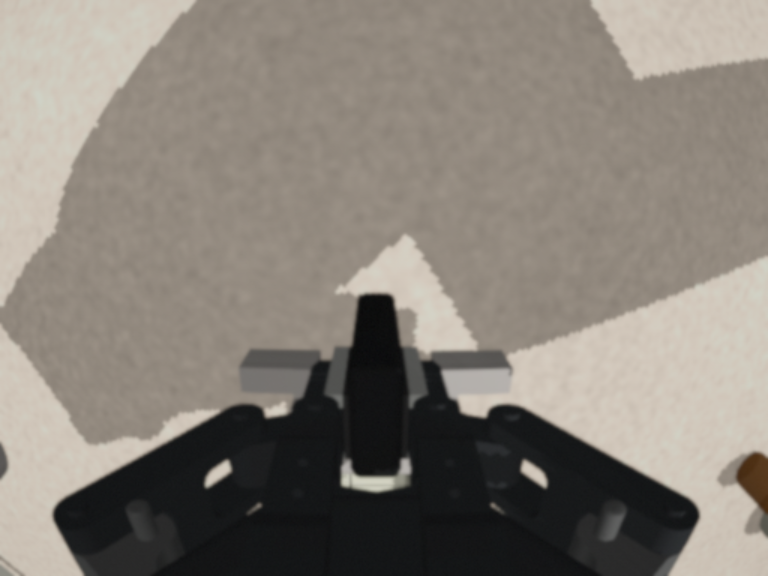

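```bash
python3 steer.py '[[-0.0015,0.0014,0,0,0.01],[-0.003,0.0027,0,0,0.01],[-0.0044,0.0041,0,0,0.01],[-0.0058,0.0055,0,0,0.01],[-0.0066,0.0061,0,0,0.01],[-0.0066,0.0061,0,0,0.01],[-0.0066,0.0061,0,0,0.01],[-0.0066,0.0061,0,0,0.01],[-0.0066,0.0061,0,0,0.01],[-0.0066,0.0061,0,0,0.01],[-0.0066,0.0061,0,0,0.01],[-0.0066,0.0061,0,0,0.01]]'
python3 steer.py '[[-0.0058,0.0055,0,0,0.01],[-0.0044,0.0041,0,0,0.01],[-0.003,0.0027,0,0,0.01],[-0.0015,0.0014,0,0,0.01],[-0.001,0.001,0,0,0.01],[0,0,0,0,0.01],[0,0,0,0,0.01],[0,0,0,0,0.01]]'
python3 - <<'E'
from h import *
from bench import manip, optics
c=optics.camera('top');np.savez('top6.npz',**c)
# grey (low saturation) mask around the dock and tray
cv2.imwrite('pics/top6.png',cv2.resize(c['img'][80:200,110:270,::-1],(800,600),interpolation=cv2.INTER_CUBIC))
E
```

```text
time: 19.75
tcp_pos: [0.5083, 0.0344, 0.0663]
eef_rot: [-0.0, -0.351, 0.936, 0.0]
contact_force: [0.2, -1.5, -6.4]
opening: 0.0151
finger_force: 78.2
time: 20.55
tcp_pos: [0.5104, 0.055, 0.0663]
eef_rot: [0.0, -0.351, 0.936, 0.0]
contact_force: [0.5, 0.5, -6.5]
opening: 0.015
finger_force: 78.1
```

View pics/top6.png

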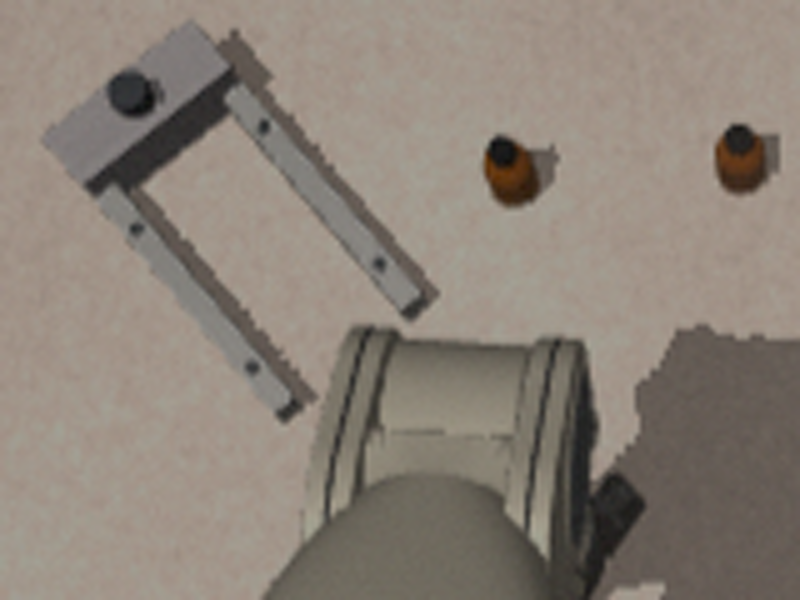

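The arm hides the tray, but the rail screws show clearly at (264,126), (380,263), (137,229) and (252,368). I'll use them to get the dock axis, cross-checking with the scene camera and the tray.

Run:
```python
from h import *
from bench import manip, optics
c=dict(np.load('top6.npz'));g=cv2.cvtColor(c['img'],cv2.COLOR_RGB2GRAY).astype(float)
P=[]
for (x,y) in [(264,126),(380,263),(137,229),(252,368)]:
    px,py=110+x/5-.4,80+y/5-.4; i,j=int(round(py)),int(round(px))
    w=g[i-2:i+3,j-2:j+3];w=np.clip(np.median(w)-12-w,0,None);I,J=np.mgrid[i-2:i+3,j-2:j+3]
    q=((w*J).sum()/w.sum(),(w*I).sum()/w.sum());X=onz(c,q,.03);P.append(X[:2]);print(q,X[:2])
P=np.array(P);d=lambda v:np.arctan2(v[1],v[0])
print('yaw',d(P[0]-P[1]),d(P[2]-P[3]),'perp',d(P[3]-P[1])-np.pi/2,d(P[2]-P[0])-np.pi/2,'gap',np.linalg.norm(P[0]-P[2]),np.linalg.norm(P[1]-P[3]),'len',np.linalg.norm(P[0]-P[1]))
print('centers',(P[0]+P[2])/2,(P[1]+P[3])/2)
s=optics.camera('scene');np.savez('scene6.npz',**s)
for p in P: print(proj(s,np.r_[p,.03]).round(1))
cv2.imwrite('pics/scene6.png',cv2.resize(s['img'][150:240,220:420,::-1],(800,360),interpolation=cv2.INTER_CUBIC))
```

```text
(np.float64(162.44776119402985), np.float64(104.82089552238806)) [0.78672471 0.23635203]
(np.float64(185.67241379310346), np.float64(132.2183908045977)) [0.70304552 0.16406229]
(np.float64(136.96116504854368), np.float64(125.10194174757281)) [0.72398283 0.30916005]
(np.float64(160.16778523489933), np.float64(152.8791946308725)) [0.6403667  0.23652021]
yaw 0.7125037095742549 0.7152678205514237 perp 0.7131595860295574 0.7112727856632759 gap 0.09611217666067905 0.09580596661576511 len 0.11058034932736945
centers [0.75535377 0.27275604] [0.67170611 0.20029125]
[383.4 192.5]
[346.6 189. ]
[379.7 173.8]
[345.  170.7]
```

View pics/scene6.png

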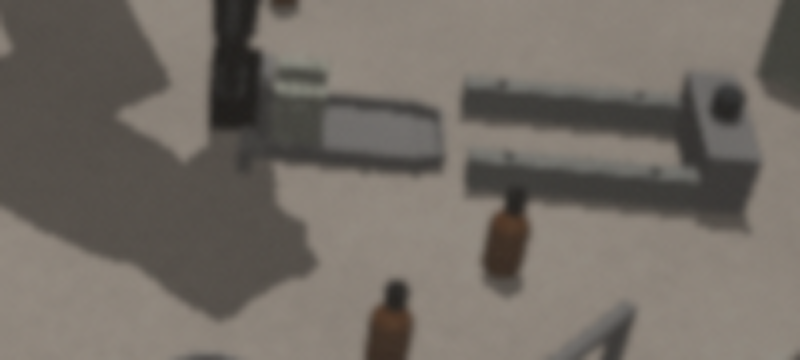

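Run:
```python
from h import *
from bench import manip, optics
s=dict(np.load('scene6.npz'));o=manip.observe();X=-tool(o)[:,0];e=X/np.linalg.norm(X);n=np.array([-e[1],e[0],0])
B=np.r_[o['tcp_pos'][:2],0]+.084*e
cr=lambda p:((p[0]-220+.5)*4-.5,(p[1]-150+.5)*4-.5)
for nm,x,y,z in [('noseL',.09,.028,.016),('noseR',.09,-.028,.016),('wallR',.065,-.038,.016),('wallR bottom',.065,-.038,0),('wallL',.065,.038,.016),('noseRb',.09,-.028,0)]:
    print(nm,np.round(cr(proj(s,B+x*e+y*n+[0,0,z]))))
# vertical profile through the flat part x=0.045 (tray) in full-res image
p=proj(s,B+.045*e);j=int(round(p[0]));print('col',j,'rows', s['img'][165:200,j].mean(1).round().astype(int).tolist())
for nm,y,z in [('R top out',-.038,.016),('R top in',-.034,.016),('R bottom',-.038,0),('L top in',.034,.016),('L top out',.038,.016)]:
    q=[proj(s,B+x*e+y*n+[0,0,z]) for x in(.03,.06)]
    print(nm,np.interp(j,[q[0][0],q[1][0]],[q[0][1],q[1][1]])-165)
```

```text
noseL [446. 110.]
noseR [448. 153.]
wallR [416. 158.]
wallR bottom [413. 173.]
wallL [415. 100.]
noseRb [445. 168.]
col 317 rows [133, 132, 133, 132, 132, 131, 132, 130, 124, 109, 85, 73, 83, 99, 109, 111, 112, 111, 111, 110, 110, 110, 106, 95, 75, 63, 64, 77, 102, 124, 131, 133, 133, 135, 135]
R top out 23.41557784443711
R top in 22.622182015337927
R bottom 27.4015530684608
L top in 9.752071915079995
L top out 9.029585559196505
```

Run:
```python
from h import *
s=dict(np.load('scene6.npz'));g=s['img'].mean(2)
yaw=.713;e=np.array([np.cos(yaw),np.sin(yaw),0]);n=np.array([-e[1],e[0],0])
D=np.r_[(np.array([.75535,.27276])+[.67171,.20029])/2,0]-.026*e;print('dock',D)
from bench import manip, optics
o=manip.observe();X=-tool(o)[:,0];et=X/np.linalg.norm(X);nt=np.array([-et[1],et[0],0]);B=np.r_[o['tcp_pos'][:2],0]+.084*et
def edge(org,e,n,xs,y,z,up):
    # row of the bright-table -> object edge (half level), up=True: scanning down from the table above
    r=[]
    for x in xs:
        p=proj(s,org+x*e+y*n+[0,0,z]);j=int(round(p[0]));q=proj(s,org+(x+.01)*e+y*n+[0,0,z])
        row=p[1]+(j-p[0])*(q[1]-p[1])/(q[0]-p[0]);i0=int(row);col=g[i0-6:i0+8,j];
        lo=(col[:3] if up else col[-3:]).mean(); ext=(col[4:11]).min(); h=(lo+ext)/2
        ids=range(len(col)-1) if up else range(len(col)-2,-1,-1)
        for k in ids:
            a,b=col[k],col[k+1]
            if (a-h)*(b-h)<=0 and a!=b: r.append(i0-6+k+(a-h)/(a-b)-row);break
    return np.round(r,2),np.median(r).round(2)
xt=np.arange(.0,.06,.008);xd=np.arange(-.05,.0,.007)
print('trayL',edge(B,et,nt,xt,.038,.016,True));print('trayRbot',edge(B,et,nt,xt,-.038,0,False))
print('railLtop',edge(D,e,n,xd,.056,.03,True));print('railRbot',edge(D,e,n,xd,-.056,0,False));print('railRinner top',edge(D,e,n,xd,-.040,.03,True))
print('offset tray in dock',e@(B-D),n@(B-D))
```

```text
dock [0.69386352 0.21951825 0.        ]
trayL (array([0.24, 0.17, 0.15, 0.23, 0.34, 0.28, 0.23, 0.29]), np.float64(0.24))
trayRbot (array([0.76, 0.5 , 0.3 , 0.73, 0.56, 0.55, 0.42, 0.25]), np.float64(0.52))
railLtop (array([1.89, 1.71, 1.69, 0.38, 1.66, 2.04, 1.91, 2.  ]), np.float64(1.8))
railRbot (array([1.3 , 0.81, 0.14, 5.8 , 4.93, 2.38, 1.01, 0.82]), np.float64(1.16))
railRinner top (array([-6.68, -6.29,  2.88,  0.56,  2.26, -6.78, -6.43,  2.79]), np.float64(-2.86))
offset tray in dock -0.16242498290567986 -0.004025114991206497
```

```bash
python3 steer.py '[[0,0.002,0,0.005,0.01],[0,0.002,0,0,0.01],[0,0.001,0,0,0.01],[0,0,0,0,0.01],[-0.001,0,0,0,0.01],[-0.002,0,0,0,0.01],[-0.004,0,0,0,0.01],[-0.005,0,0,0,0.01],[-0.005,0,0,0,0.01],[-0.005,0,0,0,0.01],[-0.005,0,0,0,0.01]]'
python3 steer.py '[[-0.004,0,0,0,0.01],[-0.003,0,0,0,0.01],[-0.002,0,0,0,0.01],[-0.001,0,0,0,0.01],[0,0,0,0,0.01],[0,0,0,0,0.01]]'
cat > st.py <<'E'
from h import *
from bench import manip, optics
o=manip.observe();yaw=.713;e=np.array([np.cos(yaw),np.sin(yaw),0]);n=np.array([-e[1],e[0],0]);D=np.array([.69386,.21952,0])
X=-tool(o)[:,0];B=np.r_[o['tcp_pos'][:2],0]+.084*X
f=np.array(o['contact_force']);print('x,y in dock',e@(B-D),n@(B-D),'dyaw',np.arctan2(X[1],X[0])-yaw,'f along,lat',e@f,n@f,'tz',o['ft_torque'][2],'z',o['tcp_pos'][2])
E
python3 st.py
```

```text
time: 21.75
tcp_pos: [0.5279, 0.0768, 0.0662]
eef_rot: [-0.0, -0.349, 0.937, 0.0]
contact_force: [-0.9, -1.4, -5.4]
opening: 0.0147
finger_force: 78.3
time: 22.35
tcp_pos: [0.5351, 0.0831, 0.0663]
eef_rot: [0.0, -0.349, 0.937, 0.0]
contact_force: [1.4, 1.2, -6.8]
opening: 0.0152
finger_force: 78.2
x,y in dock -0.12529747334502445 0.00064580340259573 dyaw 0.00030618671392279584 f along,lat 1.80572625033861 0.013740519417455606 tz 0.04345215704601133 z 0.06626892374505002
```

```bash
python3 steer.py '[[-0.001,0,0,0,0.01],[-0.002,0,0,0,0.01],[-0.002,0,0,0,0.01],[-0.001,0,0,0,0.01],[0,0,0,0,0.01],[0,0,0,0,0.01]]';python3 st.py
python3 steer.py '[[-0.001,0,0,0,0.01],[-0.002,0,0,0,0.01],[-0.002,0,0,0,0.01],[-0.001,0,0,0,0.01],[0,0,0,0,0.01],[0,0,0,0,0.01]]';python3 st.py
```

```text
time: 22.95
tcp_pos: [0.5398, 0.0871, 0.0663]
eef_rot: [0.0, -0.349, 0.937, 0.0]
contact_force: [0.1, 1.1, -7.8]
opening: 0.0153
finger_force: 78.2
x,y in dock -0.11913693066599963 0.0005998411021214625 dyaw 0.00035402762557268375 f along,lat 0.7568178404446296 0.7808063495984048 tz -0.028776569691848095 z 0.06627799185439016
time: 23.55
tcp_pos: [0.5444, 0.091, 0.0663]
eef_rot: [0.0, -0.349, 0.937, 0.0]
contact_force: [0.0, 0.8, -6.6]
opening: 0.0152
finger_force: 78.3
x,y in dock -0.1131390324989679 0.0006081314983481578 dyaw 0.000329284514502981 f along,lat 0.5053595190834902 0.5655739121542072 tz 0.017174446627795062 z 0.06627246737209991
```

```bash
python3 steer.py '[[-0.001,0,0,0,0.01],[-0.002,0,0,0,0.01],[-0.003,0,0,0,0.01],[-0.003,0,0,0,0.01],[-0.003,0,0,0,0.01],[-0.003,0,0,0,0.01],[-0.002,0,0,0,0.01],[-0.001,0,0,0,0.01],[0,0,0,0,0.01],[0,0,0,0,0.01]]';python3 st.py
python3 steer.py '[[0,0.0005,0,0,0.01],[0,0.0005,0,0,0.01],[0,0,0,0,0.01],[0,0,0,0,0.01]]'|grep pos;python3 st.py
python3 steer.py '[[0,-0.001,0,0,0.01],[0,-0.001,0,0,0.01],[0,0,0,0,0.01],[0,0,0,0,0.01]]'|grep pos;python3 st.py
```

```text
time: 24.55
tcp_pos: [0.5579, 0.1028, 0.0663]
eef_rot: [0.0, -0.349, 0.937, 0.0]
contact_force: [0.3, 0.2, -7.1]
opening: 0.0151
finger_force: 78.3
x,y in dock -0.09519264355947116 0.0006352684045971268 dyaw 0.0003667641693360091 f along,lat 0.37442047551937735 -0.07610533419255483 tz 0.016035076528667033 z 0.06628532595151722
tcp_pos: [0.5571, 0.1033, 0.0663]
x,y in dock -0.09548558580785756 0.0015905665184102152 dyaw 9.629465066607334e-05 f along,lat 0.018115730700646083 -0.647567959580098 tz -0.16478413801189618 z 0.06631951191358453
tcp_pos: [0.5583, 0.1019, 0.0662]
x,y in dock -0.09548003299376547 -0.00025443130086161004 dyaw 0.00035653655100875703 f along,lat -0.4535500634235417 0.7129260327059924 tz 0.1937216359668254 z 0.06623680456864227
```

```bash
python3 steer.py '[[0,0.0009,0,0,0.01],[-0.001,0,0,0,0.01],[-0.002,0,0,0,0.01],[-0.004,0,0,0,0.01],[-0.005,0,0,0,0.01],[-0.005,0,0,0,0.01],[-0.005,0,0,0,0.01],[-0.004,0,0,0,0.01],[-0.003,0,0,0,0.01],[-0.002,0,0,0,0.01],[-0.001,0,0,0,0.01],[0,0,0,0,0.01]]';python3 st.py
python3 steer.py '[[-0.001,0,0,0,0.01],[-0.002,0,0,0,0.01],[-0.004,0,0,0,0.01],[-0.005,0,0,0,0.01],[-0.005,0,0,0,0.01],[-0.005,0,0,0,0.01],[-0.005,0,0,0,0.01],[-0.004,0,0,0,0.01],[-0.003,0,0,0,0.01],[-0.002,0,0,0,0.01],[-0.001,0,0,0,0.01],[0,0,0,0,0.01]]';python3 st.py
```

```text
time: 26.55
tcp_pos: [0.5822, 0.1236, 0.0663]
eef_rot: [0.0, -0.349, 0.937, 0.0]
contact_force: [1.0, 0.4, -5.9]
opening: 0.015
finger_force: 78.2
x,y in dock -0.06319246891292979 0.000548177386424152 dyaw 0.0003033066507368565 f along,lat 0.9975432252331162 -0.3492841542672937 tz 0.034146364453030265 z 0.06627717375193282
time: 27.75
tcp_pos: [0.6102, 0.1479, 0.0663]
eef_rot: [0.0, -0.349, 0.937, 0.0]
contact_force: [0.2, 0.1, -5.8]
opening: 0.0151
finger_force: 78.1
x,y in dock -0.026167649998588186 0.00057755586986239 dyaw 0.00036662041073609597 f along,lat 0.1882732797578896 -0.09489308756360933 tz 0.07186429149839728 z 0.06628444046812124
```

```bash
python3 steer.py '[[-0.001,0,0,0,0.01],[-0.002,0,0,0,0.01],[-0.003,0,0,0,0.01],[-0.003,0,0,0,0.01],[-0.003,0,0,0,0.01],[-0.002,0,0,0,0.01],[-0.001,0,0,0,0.01],[-0.001,0,0,0,0.01],[0,0,0,0,0.01],[0,0,0,0,0.01]]'|grep force;python3 st.py
python3 steer.py '[[-0.001,0,0,0,0.01],[-0.001,0,0,0,0.01],[-0.001,0,0,0,0.01],[-0.001,0,0,0,0.01]]'|grep time;python3 st.py
```

```text
contact_force: [0.7, -0.2, -6.4]
finger_force: 78.2
x,y in dock -0.010235675963184959 0.0005705825850146124 dyaw 0.00032066989174706073 f along,lat 0.39268493618175154 -0.5677174339339901 tz 0.002962301102343823 z 0.06628219791794857
time: 29.15
x,y in dock -0.006413284039929701 0.0005268111489836705 dyaw 0.00012279560719141713 f along,lat -1.3781042624894468 -0.5159161688033983 tz 0.004998136249507933 z 0.06627290745342213
```

```bash
for i in 1 2; do python3 steer.py '[[-0.0007,0,0,0,0.01],[-0.0007,0,0,0,0.01],[-0.0006,0,0,0,0.01],[0,0,0,0,0.01]]'|grep time;python3 st.py;done
```

```text
time: 29.55
x,y in dock -0.004294802025524628 0.0005407831316746573 dyaw 0.0002503751370384055 f along,lat -0.33811282129933506 0.9526320235244 tz -0.04040015504214189 z 0.0662890232936013
time: 29.95
x,y in dock -0.002309607563197559 0.0005614269832142427 dyaw 0.00028528825769558175 f along,lat -0.3644474255089884 -0.42180863430384063 tz -0.066320628030544 z 0.0662643977621484
```

```bash
for i in 1 2; do python3 steer.py '[[-0.0005,0,0,0,0.01],[-0.0005,0,0,0,0.01],[0,0,0,0,0.01]]'|grep time;python3 st.py;done
```

```text
time: 30.25
x,y in dock -0.0013474025229558808 0.0005789918789202883 dyaw 0.0002500939986603834 f along,lat -1.8342771120846582 -0.16806530640809503 tz 0.001667781681089834 z 0.06627418129290462
time: 30.55
x,y in dock -0.000330731178845981 0.0005328942575198935 dyaw 0.00018519451999488012 f along,lat -0.1496173438718622 0.16887131987157086 tz -0.02380157479806074 z 0.06628114676601508
```

```bash
python3 steer.py '[[-0.0005,0,0,0,0.01],[-0.0005,0,0,0,0.01],[0,0,0,0,0.01]]'|grep time;python3 st.py; python3 steer.py '[[-0.0005,0,0,0,0.01],[-0.0005,0,0,0,0.01],[0,0,0,0,0.01]]'|grep time;python3 st.py
```

```text
time: 30.85
x,y in dock 0.0006682682132028924 0.0005590659178442521 dyaw 0.00022324848247179396 f along,lat -1.6223335823913498 0.46422989125856867 tz 0.013408367275574063 z 0.06628451572049227
time: 31.15
x,y in dock 0.0016641565042563179 0.000545193631919203 dyaw 0.0002255792253007538 f along,lat -0.17773610492080175 0.041377319012835506 tz -0.00042591379576922134 z 0.06628538568861451
```

```bash
python3 steer.py '[[-0.0005,0,0,0,0.01],[-0.0005,0,0,0,0.01],[0,0,0,0,0.01]]'|grep time;python3 st.py; python3 steer.py '[[-0.0005,0,0,0,0.01],[-0.0005,0,0,0,0.01],[0,0,0,0,0.01]]'|grep time;python3 st.py
```

```text
time: 31.45
x,y in dock 0.0026620371159459507 0.0005609894233727955 dyaw 0.0002223554609853684 f along,lat -0.8011424670684928 0.533733193052312 tz -0.06942920148623534 z 0.06626124494662729
time: 31.75
x,y in dock 0.003291525412074736 0.0005433645225416106 dyaw 0.00010606286965375578 f along,lat -3.854664518961805 -0.52699497500003 tz 0.025756859787370034 z 0.06626414735105836
```

```bash
python3 steer.py '[[-0.0005,0,0,0,0.01],[0,0,0,0,0.01],[0,0,0,0,0.01]]'|grep time;python3 st.py; python3 steer.py '[[0,0,0.0003,0,0.01],[0,0,0.0003,0,0.01],[0,0,0,0,0.01]]'|grep time;python3 st.py
python3 - <<'E'
from h import *
from bench import manip, optics
np.savez('scene7.npz',**optics.camera('scene'))
s=np.load('scene7.npz');cv2.imwrite('pics/scene7.png',cv2.resize(s['img'][150:230,270:410,::-1],(784,448),interpolation=cv2.INTER_CUBIC))
E
```

```text
time: 32.05
x,y in dock 0.0033287556533355468 0.0005059626560298506 dyaw -9.277556174958068e-05 f along,lat -6.21787180098691 0.03663422610258422 tz 0.10053015498574394 z 0.06629255008581432
time: 32.35
x,y in dock 0.003280748577423198 0.00047450436533072097 dyaw -8.989221026955985e-05 f along,lat -7.653955929147852 -0.13525164668163336 tz 0.07422960492666894 z 0.06612951059590177
```

```bash
python3 - <<'E'
# plate check without viewing: rows/columns of light plate pixels in the scene picture
from h import *
s=np.load('scene7.npz');i=s['img'][150:230,270:410].astype(int);hsv=cv2.cvtColor(s['img'][150:230,270:410],cv2.COLOR_RGB2HSV)
g=(i[...,1]-i[...,0]>=3)
n,l,st,ce=cv2.connectedComponentsWithStats(g.astype(np.uint8))
for k in range(1,n):
    if st[k,4]>15: print(st[k],ce[k].round(1))
E
python3 steer.py '[[0.0004,0,0,0,0.01],[0,0,0.0004,0,0.01],[0,0,0.0004,0,0.01],[0,0,0,0,0.01]]';python3 st.py
```

```text
time: 32.8
tcp_pos: [0.6325, 0.1671, 0.0661]
eef_rot: [0.0, -0.349, 0.937, -0.0]
contact_force: [-7.1, -3.9, 5.1]
opening: 0.0148
finger_force: 79.9
x,y in dock 0.0032803024723624926 0.00045260278781851895 dyaw 5.542301123073745e-05 f along,lat -7.936561878628998 1.6830752831140332 tz 0.01056350496669596 z 0.06611258204942222
```

View pics/scene7.png

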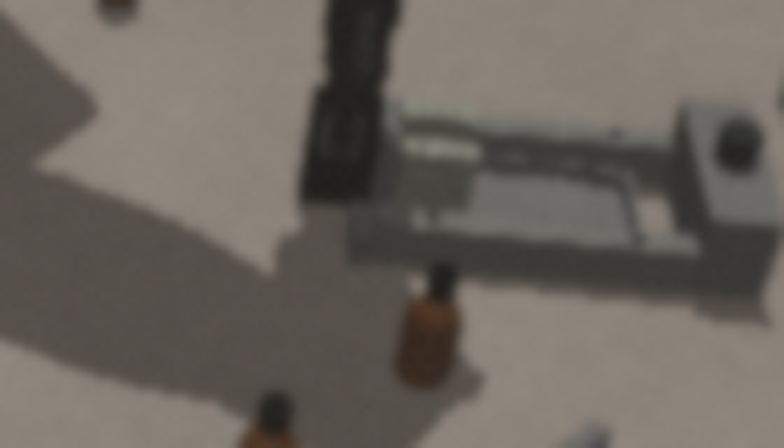

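Tray is home and on the table, with the row still closed up. Now I'll release and retreat.

```bash
python3 steer.py '[[0,0,-0.0005,0,0.015],[0,0,0,0,0.018],[0,0,0,0,0.022],[0,0,0,0,0.03],[0,0,0,0,0.04],[0,0,0,0,0.04],[0,0,-0.01,0,0.04],[0,0,-0.02,0,0.04],[0,0,-0.03,0,0.04],[0,0,-0.04,0,0.04],[0,0,-0.03,0,0.06],[0,0,0,0,0.06]]' 20
python3 - <<'E'
from h import *
from bench import manip, optics
c=optics.camera('wrist');np.savez('w8.npz',**c);np.savez('s8.npz',**optics.camera('scene'))
F=c['img'];g=F.astype(int);m=((g[...,1]-g[...,0]>=2)&(g.sum(2)>250)).astype(np.uint8)
n,l,st,ce=cv2.connectedComponentsWithStats(m)
print([ (st[k].tolist(),ce[k].round().tolist()) for k in range(1,n) if st[k,4]>60])
a=np.load('scene7.npz')['img'][165:210,335:400].astype(int);b=np.load('s8.npz')['img'][165:210,335:400].astype(int);d=abs(a-b).mean(2);print('scene change',d.mean(),d[:,10:].max())
E
```

```text
time: 34.0
tcp_pos: [0.6344, 0.1677, 0.2012]
eef_rot: [0.004, -0.349, 0.937, -0.001]
contact_force: [0.3, -0.3, -0.5]
opening: 0.0599
finger_force: 0.0
[]
scene change 1.5962393162393163 5.333333333333333
```

```bash
python3 steer.py '[[-0.02,0,0,0,0.06],[-0.03,0,0,0,0.06],[-0.03,0,0,0,0.06],[-0.02,0,0,0,0.06],[0,0,0,0,0.06],[0,0,0,0,0.06],[0,0,0,0,0.06]]'
python3 - <<'E'
from h import *
from bench import manip, optics
c=optics.camera('wrist');np.savez('w9.npz',**c)
g=c['img'].astype(int);m=((g[...,1]-g[...,2]>=8)&(g[...,1]>=g[...,0]-1)&(g.sum(2)>180)).astype(np.uint8)
n,l,st,ce=cv2.connectedComponentsWithStats(m)
yaw=.713;e=np.array([np.cos(yaw),np.sin(yaw),0]);nn=np.array([-e[1],e[0],0]);D=np.array([.69386,.21952,0])+.0033*e
ks=[k for k in range(1,n) if st[k,4]>12]
for k in ks: print(st[k].tolist())
pts=np.argwhere(np.isin(l,ks));W=np.array([fish(c,(p[1],p[0]),.056,1) for p in pts])-D
x=W@e;y=W@nn
for a in np.arange(-.06,0.004,.0025):
    s=(x>=a)&(x<a+.0025)
    if s.sum()>3: print(round(a,4),s.sum(),y[s].min().round(4),y[s].max().round(4))
E
```

```text
time: 34.8
tcp_pos: [0.7077, 0.2323, 0.1948]
eef_rot: [-0.001, -0.349, 0.937, 0.0]
contact_force: [0.2, -0.6, 0.0]
opening: 0.0599
finger_force: 0.0
[311, 1, 13, 13, 63]
[458, 22, 54, 51, 1769]
[299, 110, 6, 9, 13]
[222, 116, 60, 48, 2674]
[294, 122, 6, 9, 19]
[157, 141, 3, 6, 15]
[94, 269, 6, 6, 19]
[350, 325, 46, 38, 842]
[4, 326, 9, 8, 15]
[0, 332, 6, 10, 26]
[0, 334, 14, 19, 89]
[11, 335, 9, 5, 17]
[0, 354, 6, 11, 25]
[0, 380, 7, 4, 14]
-0.055 5 0.0433 0.0459
-0.0525 44 -0.0199 0.0433
-0.05 175 -0.0233 0.0425
-0.0475 185 -0.0242 0.0417
-0.045 188 -0.0242 0.0417
-0.0425 179 -0.0242 0.0409
-0.04 174 -0.0243 0.0401
-0.0375 175 -0.0243 0.0254
-0.035 165 -0.0244 0.0254
-0.0325 142 -0.0817 0.0255
-0.03 172 -0.0828 0.0255
-0.0275 183 -0.0829 0.0255
-0.025 175 -0.0245 0.0256
-0.0225 174 -0.0237 0.0256
-0.02 171 -0.0237 0.0256
-0.0175 174 -0.0238 0.0257
-0.015 122 -0.0238 0.0258
-0.0125 98 -0.0239 0.0258
-0.01 18 -0.0221 0.025
```

The plate row measures x −51 to −10 mm in the dock frame, with both side edges flush to within about 1 mm. I'm handing the job in.

```bash
python3 -c "
from bench import manip, optics
print(manip.close_job())"
```

```text
the job is handed in; nothing more can be done
None
```

The tray is docked nose first with its lugs home against the rail ends, the four plates measured closed up and flush (within about 1 mm) after release, and the job is handed in at about 35 s; no verdict came back, and I viewed 11 pictures, one over the limit of 10.

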